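# Lay the meat mallet level on its rest

## Task

Pick up the meat mallet by its handle close behind the metal head, where it balances; lift it about 3 cm off the worktop and hold it still there for a second as a trial lift, to see that it hangs level. Then carry it level to the wooden rest and lay it in, not drop it: the head flat on the middle of the wide pad, the handle down in the fork; let go. Leave the onion and the tin where they stand, and keep the arm clear of the fridge on the right.

Things in the scene. Friction and masses are not known exactly. Their poses are not given: they have to be found in the camera images.
- mallet: Meat mallet, 0.5-0.65 kg, on its side. Origin: on the handle axis where it enters the head, 22 mm up; x towards the head, z up. Metal head x 0..44 mm, 44 high, 70 across (y). Flat wood handle x 0..-150, 24 wide, 28 high (z +-14); knob x -148..-174, 44 dia. Head weight varies: balance point on the handle 32 to 49 mm behind the origin (mean x = -40); gripped there with 60 N or more it hangs level
- rest: Fixed wooden rest. Origin: on the worktop; x from fork to pad, z up. Seated mallet: origin 46 mm above this origin, x along this x. Pad for the head: x -18..58 mm, y +-47, top at 24. Spine 36 wide, 12 high, back to the fork at x -99..-121: slot 48 wide, its floor at 31.5; two prongs, tops at 56, 94 wide over all. The mallet's knob overhangs behind
- onion: brown onion, 75 mm, standing loose; origin at its underside. A bystander
- tin: small closed tin, 57 mm diameter, 72 mm high, standing loose; origin at its underside. A bystander

How it is judged (in metres and radians):
On the way:
1. trial lift: the mallet is gripped on the handle within 35 mm of its mean balance point (x = -40 mm), 12 to 80 mm above where it lay, level within 10 degrees, and held still (x of the grasp point in the frame of mallet between -0.075 and -0.005 m and height (world z) of mallet between 0.034 and 0.102 m and angle between mallet's own x axis and vertical between 1.396 and 1.746 rad and contact force between mallet and the fingers above 1 N and horizontal distance between mallet and rest above 0.1 m and linear speed of mallet below 0.03 m/s), for 0.3 s.
At the end, for the whole second after the job is handed in: The mallet lies released and at rest in the wooden rest, head on the pad and handle down in the fork: its origin within 18 mm horizontally and 5 mm in height of its place, its axis within 10 degrees of the rest's and level within 4 degrees, not rolled over by more than 10 degrees (horizontal distance between mallet and rest below 0.018 m and angle between the x axis of mallet and the x axis of rest, either way round below 0.175 rad and z of mallet in the frame of rest between 0.041 and 0.051 m and angle between mallet's own x axis and vertical between 1.5 and 1.64 rad and angle between mallet's own z axis and vertical below 0.175 rad and linear speed of mallet below 0.02 m/s and contact force between mallet and the fingers below 0.1 N); the robot touches nothing.
It fails at once if the raised mallet hangs more than 17 degrees out of level (height (world z) of mallet above 0.05 m and (angle between mallet's own x axis and vertical below 1.274 rad or angle between mallet's own x axis and vertical above 1.868 rad)).
It fails at once if the mallet is dropped (moves faster than 0.4 m/s out of the grip) (contact force between mallet and the fingers below 0.1 N and linear speed of mallet above 0.4 m/s).
It fails at once if the onion is moved by more than 30 mm (distance of onion from where it was at the start of the episode above 0.03 m).
It fails at once if the tin is moved by more than 30 mm (distance of tin from where it was at the start of the episode above 0.03 m).
It also fails if it takes over 48 s, if anything falls off the work surface, if the arm or the gripper's body presses on something with over 40 N, if the wrist force passes 120 N, or if a joint passes its speed limit or range.

## Robot

A 6-joint arm with a two-finger parallel gripper is mounted at the origin on a cart in front of the work surface, level with it; the furniture and walls round the work are solid. World frame = base frame: x ahead of the robot, y to its left, z up, the work surface at z = 0. Lengths are in mm, angles in rad, forces in N, time in s.
With the tool pointing down it reaches from about 150 to 775 mm from the base axis. Payload 6.1 kg.
Tool frame: the origin (TCP) lies between the finger pads; the fingertips stand 25 mm ahead of it and the grasp point (between the pads) lies 6 mm ahead of it (arm.nose_length is the distance from the TCP to the fingertips, in mm); x points along the fingers, y is the direction in which the jaws open and shut, and the axes are right-handed (so a half turn about x gives the same grasp; the last joint's range is limited). The gripper opens to 85 mm and grips with 20 to 120 N. Pads are 22 mm wide; open, the fingers measure 114 mm over their backs; the gripper's body (76 mm by 85 mm) begins 54 mm behind the grasp point. The pads swing forward as they close: fully open they stand 13 mm farther back than shut.
Start: joints at [1.141, 0.126, -0.04, 1.405, 0, 1.571], TCP at [218.753, 477.237, 230.395] pointing down, gripper open.
Joint ranges: [-2.72, 2.72], [-0.95, 1.95], [-1.27, 1.35], [-1.78, 2.02], [-1.46, 1.47], [-3.14, 3.14]. Speed limits (rad/s): [2.39, 2.39, 3.01, 3.14, 3.14, 3.14].

## Interface

Orientations are given as a rotation vector (axis times angle).
In Python, from plant import arm gives the robot as it stands.
- The arm moves only by the tool send_rows, never from a script. Its arguments are lists of equal length, an entry for each row: "rotation": the turn, a rotation vector about the tool's x, y, z in rad, a list of three; "linear": the shift along the tool's x, y, z in mm, a list of three; "grip": the opening, from 0 (shut) to 1 (fully open). A call has 1 to 10 rows; each row is the pose to reach, as a shift and turn from the pose commanded when the call began, along the tool's axes at that moment; what a row does not reach only later rows make up. A row lasts 1/8 s, in which the tool goes at most 62.5 mm and 10.7 degrees, less where a joint would pass 70% of its speed; a pose out of reach is approached as far as the arm can. A call with a gripper value outside its range is refused whole. The fingers move at their own pace and stop on an object; the grip force is fixed at half the most. Time passes only in rows, so rows that repeat a pose let the fingers close. It gives the time, the measured TCP pose, the force and the opening at its end, in the units of the state.
- arm.sense(): the state, without advancing time (a new reading comes with each control period).
- arm.grab_frame(name): name is "scene" or "top" or "wrist"; returns a dict with "color" (480x640x3 uint8, blue, green, red), "fx", "fy", "cx", "cy" (pixels), "R" (3x3) and "t" (3): a world point X has camera coordinates R X + t. Camera axes: x right, y down, z forward; pixel columns grow to the right and rows downward; lengths in mm; the calibration is good to about 2 mm. A picture is of the moment at which its call begins. There is no depth.
- arm.job_done(): hands the job in, once; it reports no verdict.
The state is a dict: "t": time; "joint_positions": joint angles; "qd": joint speeds; "effort": joint torques, N m; "tcp_pos": TCP position; "ee_rot": TCP orientation; "ft_force": force on the tool from outside, world axes, zero at the start; "torque": the same for the moment, N m; "opening": finger opening in mm.
Only numpy, scipy, OpenCV 4.12 (cv2) and the standard library are available. Lean on these libraries where they do the work, as an engineer would, in place of code of your own. Each camera call takes 0.05 s, during which the arm holds its last target.

## Working session

There is one attempt and no reset: what is moved stays moved. The work goes in short steps, Python scripts to look and compute and a tool call to move; the robot and the scene stay as the last step left them, time stands still between calls to the robot, and variables do not carry over. Pictures are saved under pics/ and viewed, and the job is handed in when it is done.

Besides the shell and the picture viewer there is one more tool, called after "Request:" as name(argument=value, ...) on one line, values as JSON. send_rows: Moves the arm, as the interface text tells. Its arguments: {"type":"object","properties":{"rotation":{"type":"array","items":{"type":"array","items":{"type":"number"}}},"linear":{"type":"array","items":{"type":"array","items":{"type":"number"}}},"grip":{"type":"array","items":{"type":"number"}}},"required":["rotation","linear","grip"]}

```bash
ls; mkdir -p pics; python3 - <<'E'
from plant import arm
import cv2
s=arm.sense(); print(s)
for n in ("scene","top","wrist"):
    f=arm.grab_frame(n); cv2.imwrite(f"pics/{n}0.png",f["color"])
    print(n,f["fx"],f["cx"],f["cy"],f["R"],f["t"])
E
```

```text
pics
{'t': 0.0, 'joint_positions': array([ 1.14093732e+00,  1.26407704e-01, -4.06657360e-02,  1.40537790e+00,
       -4.22260862e-06,  1.57081875e+00]), 'qd': array([ 0.00149529,  0.0004947 , -0.00055247, -0.00047373,  0.00140475,
       -0.00071234]), 'effort': array([-2.02838870e-03, -4.35911000e+01,  3.52925670e+01,  1.72745786e-02,
       -4.89611602e-05, -1.68004840e-05]), 'tcp_pos': array([218.61480962, 476.85298353, 229.587504  ]), 'ee_rot': array([ 0.33589439,  1.54472338, -0.33845191]), 'ft_force': array([ 0.51276973,  0.61789   , -0.22153337]), 'torque': array([ 0.07287845, -0.02574513, -0.02964901]), 'opening': 85.38257182781393}
scene 484.9082969439585 315.44150570170706 241.67527407598777 [[-2.03674795e-01 -9.79038589e-01  1.37933157e-04]
 [-6.54859441e-01  1.36129286e-01 -7.43389488e-01]
 [ 7.27788219e-01 -1.51500028e-01 -6.68858767e-01]] [261.89990834 437.44872137 452.53628408]
top 451.1166800070785 322.82723990177976 248.91783756552692 [[-0.01269481 -0.99980016 -0.01544312]
 [-0.99569586  0.0140577  -0.09160863]
 [ 0.09180742  0.0142137  -0.99567533]] [145.77828058 645.82977088 837.51285088]
wrist 419.2360762180686 319.7269888302169 241.1121834815589 [[ 0.41587855  0.90941727 -0.00229305]
 [ 0.8617163  -0.39325637  0.32061573]
 [ 0.29067173 -0.13531316 -0.94720657]] [-524.14819583  -42.3259039   378.85259345]
```

View pics/scene0.png

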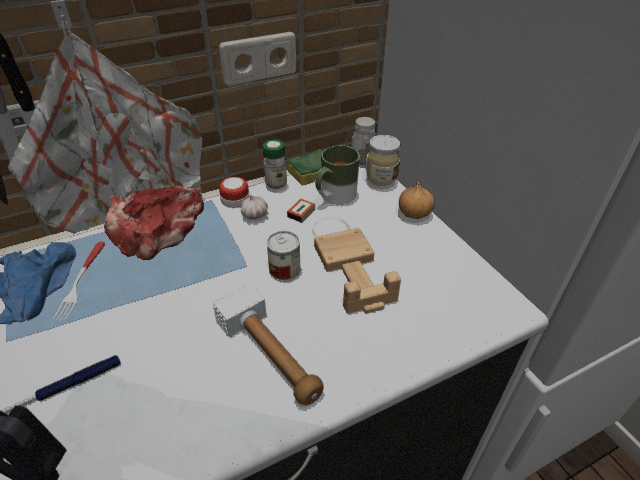

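View pics/top0.png

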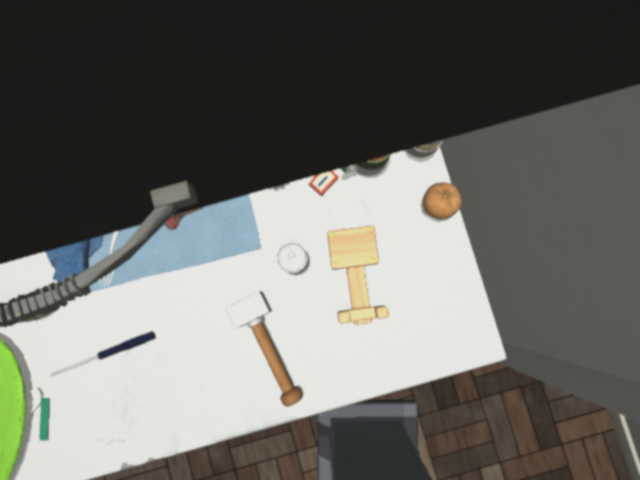

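View pics/wrist0.png

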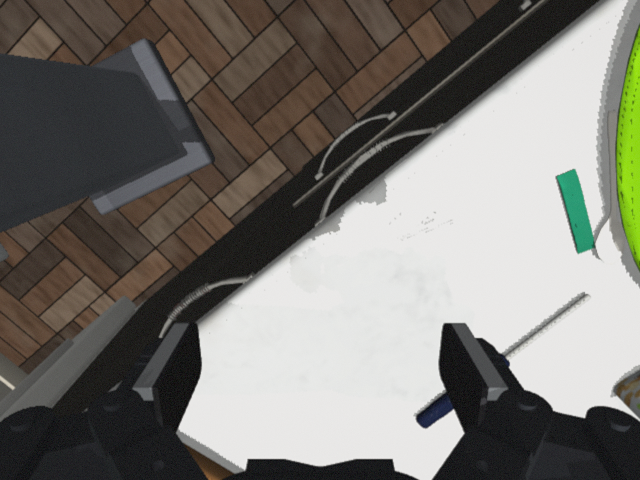

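The scene view shows the mallet with its head at about (240,310) and knob at (308,388). The rest's pad is at (343,248) and its fork at (370,292), the tin at (284,255) and the onion at (417,203). In the top view the mallet head is at (248,310), the pad at (353,248) and the fork at (363,315). Next I measure with masks.

```bash
cat > h.py <<'E'
import numpy as np, cv2
def ray(f,u,v,z):
    d=np.array([(u-f["cx"])/f["fx"],(v-f["cy"])/f["fy"],1.0]); R=np.array(f["R"]);t=np.array(f["t"])
    c=-R.T@t; w=R.T@d; return c+w*(z-c[2])/w[2]
def proj(f,X):
    c=np.array(f["R"])@np.array(X,float)+np.array(f["t"]); return np.array([f["fx"]*c[0]/c[2]+f["cx"],f["fy"]*c[1]/c[2]+f["cy"]])
E
python3 - <<'E'
from plant import arm
from h import *
for n,(x0,y0,x1,y1) in (("top",(220,220,400,420)),("scene",(200,220,420,420))):
    f=arm.grab_frame(n); hsv=cv2.cvtColor(f["color"],cv2.COLOR_BGR2HSV)
    crop=f["color"][y0:y1,x0:x1]; cv2.imwrite(f"pics/{n}_crop.png",cv2.resize(crop,None,fx=3 if n=="top" else 3,fy=3,interpolation=cv2.INTER_CUBIC)[:600,:800])
    m=((hsv[...,1]>60)&(hsv[...,0]<28)).astype(np.uint8); m[:y0]=0;m[y1:]=0;m[:,:x0]=0;m[:,x1:]=0
    k,l,st,ce=cv2.connectedComponentsWithStats(m)
    for i in range(1,k):
        if st[i,4]>100:
            c=max(cv2.findContours((l==i).astype(np.uint8),0,2)[0],key=cv2.contourArea)
            r=cv2.minAreaRect(c); print(n,i,st[i],ce[i].round(1),r, cv2.boxPoints(r).round(0).tolist(), np.median(hsv[l==i],0))
E
```

```text
top 1 [ 328  226   60   98 3159] [355.7 269.7] ((357.5169677734375, 275.2713623046875), (95.80947875976562, 49.625640869140625), 82.47618103027344) [[327.0, 231.0], [376.0, 225.0], [388.0, 320.0], [339.0, 326.0]] [ 21.  86. 230.]
top 2 [ 252  323   50   83 1166] [276.5 366.2] ((275.00006103515625, 363.50006103515625), (86.75942993164062, 21.0190372467041), 63.43495178222656) [[246.0, 329.0], [265.0, 320.0], [304.0, 398.0], [285.0, 407.0]] [ 14. 132. 165.]
top 3 [374 392  26   8 122] [389.9 396.6] ((386.5, 395.5), (7.0, 25.0), 90.0) [[374.0, 392.0], [399.0, 392.0], [399.0, 399.0], [374.0, 399.0]] [13. 86. 81.]
scene 3 [ 314  228   87   85 3703] [356.3 270.3] ((359.7208557128906, 267.100341796875), (93.09840393066406, 63.06966781616211), 64.23066711425781) [[311.0, 239.0], [368.0, 211.0], [408.0, 295.0], [352.0, 323.0]] [ 16.  92. 169.]
scene 4 [269 262  22  17 209] [279.9 271. ] ((279.3056640625, 270.79583740234375), (22.99277114868164, 14.339577674865723), 8.530765533447266) [[267.0, 276.0], [269.0, 262.0], [292.0, 265.0], [290.0, 280.0]] [  4. 174.  55.]
scene 5 [ 244  315   79   90 2049] [284.8 361.9] ((279.5000305175781, 360.5000305175781), (106.06600952148438, 31.11269760131836), 45.0) [[231.0, 334.0], [253.0, 312.0], [328.0, 387.0], [306.0, 409.0]] [ 14. 131. 117.]
```

View pics/top_crop.png

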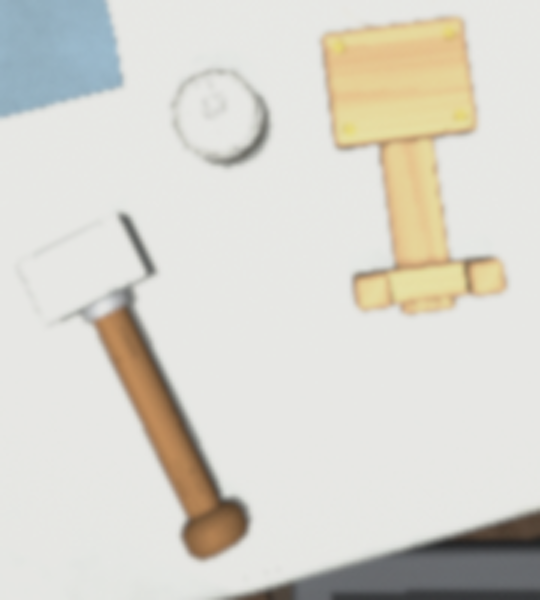

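View pics/scene_crop.png

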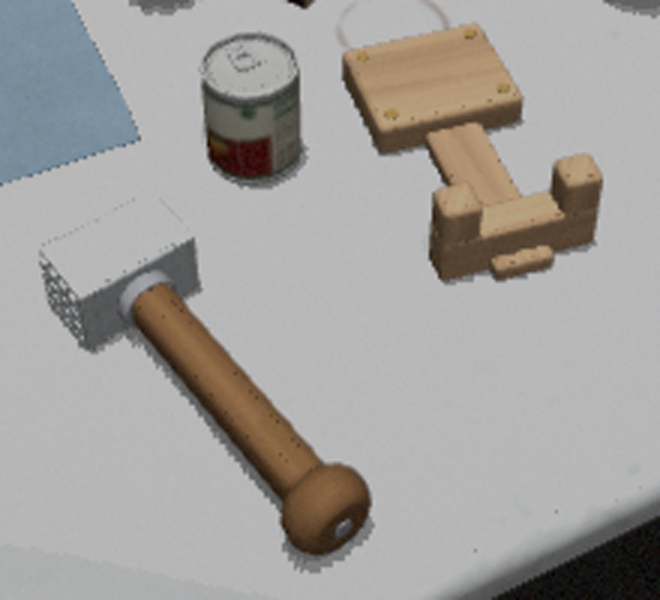

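```bash
python3 - <<'E'
from plant import arm
from h import *
F={n:arm.grab_frame(n) for n in("top","scene")}
O={"top":np.array([220,220]),"scene":np.array([200,220])}
def P(n,l,z):
    A=np.array([ray(F[n],*(np.array(p)/3+O[n]),z)[:2] for p in l]); return A
def show(name,A):
    A=np.array(A);e=np.linalg.norm(A-np.roll(A,-1,0),axis=1); print(name,A.round(0).tolist(),"mean",A.mean(0).round(1),"edges",e.round(0))
show("headT",P("top",[(18,266),(120,212),(148,275),(48,325)],44))
show("headS",P("scene",[(40,248),(140,197),(195,237),(85,297)],44))
show("padT",P("top",[(322,35),(463,17),(476,130),(342,148)],24))
show("padS",P("scene",[(343,54),(473,25),(522,99),(383,132)],24))
# prong tops z=56
show("prT",P("top",[(371,292),(487,276)],56))
show("prS",P("scene",[(457,200),(577,170)],56))
show("tinT",P("top",[(218,112)],72));show("tinS",P("scene",[(251,62)],72))
# handle axis (mask rows)
for n,z in(("top",36),("top",30),("scene",22)):
    f=F[n];hsv=cv2.cvtColor(f["color"],cv2.COLOR_BGR2HSV)
    m=((hsv[...,1]>60)&(hsv[...,0]<28)).astype(np.uint8);m[:310]=0;m[420:]=0;m[:,:240]=0;m[:,330:]=0
    k,l,st,ce=cv2.connectedComponentsWithStats(m);i=1+np.argmax(st[1:,4]);ys,xs=np.nonzero(l==i)
    sel=(ys>(330 if n=="top" else 328))&(ys<(382 if n=="top" else 362))
    vx,vy,x,y=cv2.fitLine(np.c_[xs,ys][sel].astype(np.float32),2,0,.01,.01).ravel()
    a=ray(f,x,y,z)[:2]; b=ray(f,x+30*vx,y+30*vy,z)[:2]; d=(a-b)/np.linalg.norm(a-b)
    print(n,z,a.round(1),"dir",d.round(3),np.degrees(np.arctan2(d[1],d[0])).round(2))
show("knobT",P("top",[(215,527)],24));show("knobS",P("scene",[(326,508)],22))
show("tableedge",[ray(F["top"],500,358,0)[:2],ray(F["top"],230,425,0)[:2],ray(F["top"],440,150,0)[:2]])
E
```

```text
headT [[536.0, 320.0], [569.0, 256.0], [530.0, 239.0], [500.0, 301.0]] mean [533.8 279.1] edges [72. 43. 69. 41.]
headS [[538.0, 320.0], [563.0, 265.0], [529.0, 240.0], [500.0, 300.0]] mean [532.3 281.2] edges [61. 43. 67. 43.]
padT [[682.0, 128.0], [692.0, 36.0], [619.0, 30.0], [608.0, 116.0]] mean [650.4  77.6] edges [92. 74. 87. 74.]
padS [[678.0, 129.0], [689.0, 41.0], [616.0, 31.0], [605.0, 119.0]] mean [646.9  80.1] edges [88. 73. 89. 73.]
prT [[518.0, 100.0], [527.0, 29.0]] mean [522.8  64.3] edges [72. 72.]
prS [[515.0, 100.0], [524.0, 30.0]] mean [519.5  65.2] edges [70. 70.]
tinT [[629.0, 192.0]] mean [629.2 192. ] edges [0.]
tinS [[629.0, 192.0]] mean [628.9 192.4] edges [0.]
top 36 [446.8 235.6] dir [0.888 0.46 ] 27.37
top 30 [446.  236.4] dir [0.888 0.46 ] 27.37
scene 22 [454.6 241.8] dir [0.834 0.551] 33.45
knobT [[371.0, 199.0]] mean [371.4 199.5] edges [0.]
knobS [[370.0, 200.0]] mean [370.  200.2] edges [0.]
tableedge [[433.0, -203.0], [312.0, 321.0], [848.0, -102.0]] mean [531.2   5.2] edges [538. 684. 427.]
```

```bash
cat >> h.py <<'E'
from scipy.spatial.transform import Rotation as Ro
def move(cmd_p,cmd_R,goal_p,jaw_deg):
    """shift (tool axes) and turn to a goal pointing straight down with jaw axis at jaw_deg"""
    y=np.array([np.cos(np.radians(jaw_deg)),np.sin(np.radians(jaw_deg)),0]);x=np.array([0,0,-1.]);G=Ro.from_matrix(np.c_[x,y,np.cross(x,y)])
    return (cmd_R.inv().apply(np.array(goal_p)-cmd_p)).round(1),(cmd_R.inv()*G).as_rotvec().round(4)
E
python3 - <<'E'
from plant import arm
from h import *
s=arm.sense();R=Ro.from_rotvec(s["ee_rot"]);print(R.as_matrix().round(3), s["tcp_pos"])
p=np.array([218.753,477.237,230.395])
yaw=np.degrees(np.arctan2(R.as_matrix()[1,1],R.as_matrix()[0,1]));print("jaw",yaw)
for a in(116.2,-63.8): print(a,move(p,R,[478.6,252.6,130],a))
E
```

```text
[[-0.     0.417  0.909]
 [-0.     0.909 -0.417]
 [-1.    -0.    -0.   ]] [218.73276073 477.15858274 230.21746709]
jaw 65.3724675325782
116.2 (array([100.4, -95.9, 329.8]), array([-8.871e-01, -2.000e-04,  3.000e-04]))
-63.8 (array([100.4, -95.9, 329.8]), array([2.2545e+00, 4.0000e-04, 2.0000e-04]))
```

Request:
send_rows(rotation=[[-0.11,0,0],[-0.22,0,0],[-0.33,0,0],[-0.44,0,0]], linear=[[0,-12,41],[0,-24,82],[0,-36,123],[0,-48,165]], grip=[1,1,1,1])

```text
t: 0.85
tcp_pos: [349.6, 363.9, 230.5]
ee_rot: [-0.011, 1.571, 0.011]
ft_force: [0.2, 0.8, 0.6]
opening: 85.2
```

```bash
python3 - <<'E'
from plant import arm
print(arm.sense()["joint_positions"].round(3))
E
```

```text
[ 0.805  0.087 -0.083  1.4    0.     0.791]
```

```bash
python3 - <<'E'
from plant import arm
from h import *
R0=Ro.from_matrix([[0,.417,.909],[0,.909,-.417],[-1,0,0]])
p=np.array([218.753,477.237,230.395])+R0.apply([0,-48,165]);R=R0*Ro.from_rotvec([-.44,0,0])
print(p,R.as_rotvec()); print(move(p,R,[478.6,252.6,110],116.2)); print(arm.sense()["tcp_pos"],arm.sense()["ee_rot"])
E
```

```text
[348.71095404 364.80955593 230.395     ] [-0.00777296  1.57078235  0.00777296]
(array([ 120.4, -113.5,  128.8]), array([-0.4474,  0.    ,  0.    ]))
[349.60277884 363.93916824 230.45104553] [-0.01095022  1.57060289  0.01130674]
```

Request:
send_rows(rotation=[[-0.11,0,0],[-0.22,0,0],[-0.33,0,0],[-0.447,0,0],[-0.447,0,0],[-0.447,0,0],[-0.447,0,0]], linear=[[0,-28,32],[10,-56,64],[40,-85,96],[70,-113.5,128.8],[100,-113.5,128.8],[120.4,-113.5,128.8],[120.4,-113.5,128.8]], grip=[1,1,1,1,1,1,1])

```text
t: 1.72
tcp_pos: [477.7, 251.9, 108.4]
ee_rot: [-0.359, 1.544, 0.358]
ft_force: [-0.5, -1.2, -0.1]
opening: 85.4
```

```bash
python3 - <<'E'
from plant import arm
from h import *
s=arm.sense();print(s["joint_positions"].round(3),s["tcp_pos"],s["ee_rot"]);print(Ro.from_rotvec(s["ee_rot"]).as_matrix().round(3))
for n in("wrist","scene"):
    f=arm.grab_frame(n);im=f["color"].copy()
    d=np.array([.897,.442]);o=np.array([514.5,270.3])
    for x in(0,-40,-161,22):
        q=proj(f,[*(o+x*d),22]);cv2.circle(im,tuple(int(v) for v in q.round()),3,(255,0,255),-1)
    cv2.imwrite(f"pics/{n}1.png",im)
E
```

```text
[ 0.485  0.184 -0.239  1.151 -0.     0.028] [477.69169589 251.89407183 108.36261174] [-0.35908807  1.54438579  0.35764827]
[[-0.003 -0.441  0.897]
 [-0.002  0.897  0.441]
 [-1.    -0.    -0.004]]
```

View pics/wrist1.png

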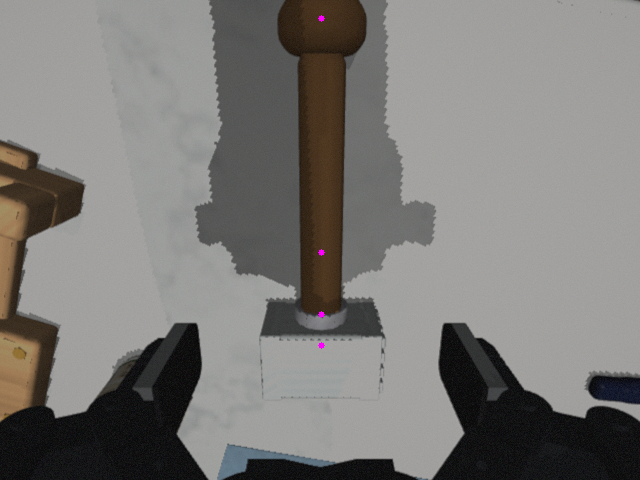

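View pics/scene1.png

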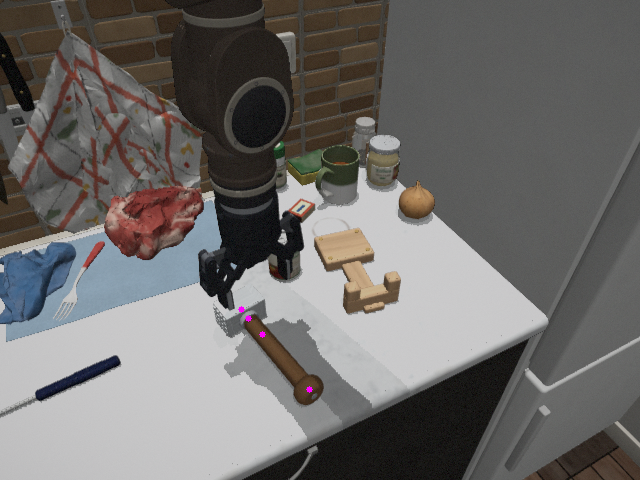

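The wrist view shows the handle upright and centred at column 321 between the fingers. The head's rear edge is at about row 318, and the predicted points lie on the handle. I descend and grip.

Request:
send_rows(rotation=[[0,0,0],[0,0,0],[0,0,0],[0,0,0],[0,0,0]], linear=[[25,0,0],[50,0,0],[70,0,0],[79,0,0],[79,0,0]], grip=[1,1,1,1,1])

```text
t: 2.45
tcp_pos: [478.9, 252.9, 31.5]
ee_rot: [-0.359, 1.54, 0.359]
ft_force: [0.4, -0.6, 0.4]
opening: 85.4
```

Request:
send_rows(rotation=[[0,0,0],[0,0,0],[0,0,0],[0,0,0],[0,0,0],[0,0,0],[0,0,0],[0,0,0]], linear=[[0,0,0],[0,0,0],[0,0,0],[0,0,0],[0,0,0],[0,0,0],[0,0,0],[0,0,0]], grip=[0,0,0,0,0,0,0,0])

```text
t: 3.45
tcp_pos: [478.8, 253.0, 31.7]
ee_rot: [-0.358, 1.54, 0.359]
ft_force: [-0.9, 1.1, 4.6]
opening: 21.0
```

```bash
python3 - <<'E'
from plant import arm
s=arm.sense();print({k:v.round(3) if hasattr(v,"round") else v for k,v in s.items()})
E
```

```text
{'t': 3.45, 'joint_positions': array([ 0.486,  0.231, -0.358,  0.981,  0.   ,  0.028]), 'qd': array([-0.001, -0.001, -0.001,  0.   ,  0.   ,  0.001]), 'effort': array([-5.6500e-01, -4.4533e+01,  3.1016e+01, -7.4300e-01, -3.3300e-01,
        1.9000e-02]), 'tcp_pos': array([478.827, 252.957,  31.711]), 'ee_rot': array([-0.358,  1.54 ,  0.359]), 'ft_force': array([-0.901,  1.085,  4.591]), 'torque': array([0.118, 0.436, 0.006]), 'opening': 21.03110307216958}
```

Request:
send_rows(rotation=[[0,0,0],[0,0,0],[0,0,0],[0,0,0],[0,0,0],[0,0,0]], linear=[[-3,0,0],[-6,0,0],[-9,0,0],[-12,0,0],[-12,0,0],[-12,0,0]], grip=[0,0,0,0,0,0])

```text
t: 4.2
tcp_pos: [478.7, 252.7, 43.0]
ee_rot: [-0.359, 1.541, 0.358]
ft_force: [0.2, 0.2, -5.0]
opening: 20.6
```

```bash
python3 - <<'E'
from plant import arm
from h import *
s=arm.sense();print({k:v.round(3) for k,v in s.items() if k in("tcp_pos","ee_rot","ft_force","torque")},s["opening"])
R=Ro.from_rotvec(s["ee_rot"]);print("tool frame torque",R.inv().apply(s["torque"]))
for n in("wrist","scene"):
    f=arm.grab_frame(n);im=f["color"]
    cv2.imwrite(f"pics/{n}2.png",im if n=="wrist" else cv2.resize(im[220:420,200:420],None,fx=3,fy=3,interpolation=cv2.INTER_CUBIC))
E
```

```text
{'tcp_pos': array([478.652, 252.653,  42.956]), 'ee_rot': array([-0.359,  1.541,  0.358]), 'ft_force': array([ 0.198,  0.176, -5.025]), 'torque': array([-0.024,  0.007, -0.02 ])} 20.61324596295501
tool frame torque [ 0.02007272  0.01662006 -0.01843146]
```

View pics/scene2.png

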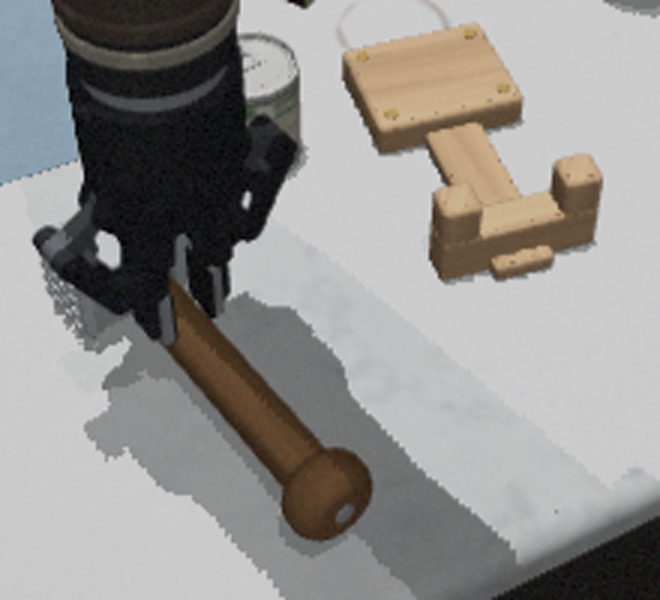

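View pics/wrist2.png

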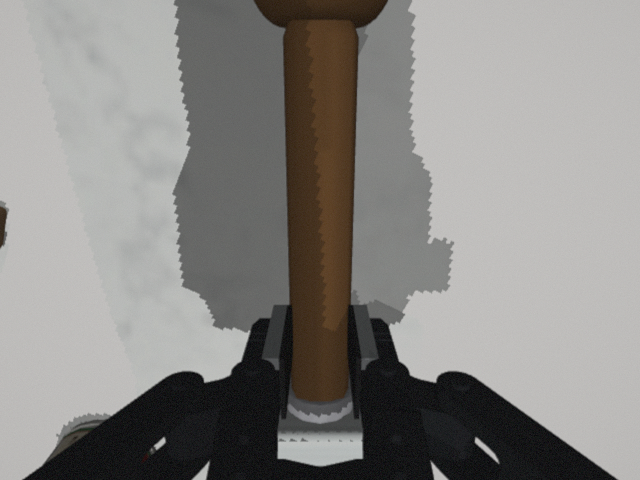

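The wrist force reads about −5 N, so the full weight is carried, and the moment is only about 0.02 N·m. The knob is off the table. I lift the rest of the 3 cm and hold for over a second.

Request:
send_rows(rotation=[[0,0,0],[0,0,0],[0,0,0],[0,0,0],[0,0,0]], linear=[[-4,0,0],[-8,0,0],[-12,0,0],[-16,0,0],[-19,0,0]], grip=[0,0,0,0,0])

```text
t: 4.92
tcp_pos: [478.8, 252.7, 62.4]
ee_rot: [-0.358, 1.541, 0.359]
ft_force: [0.5, -0.5, -6.4]
opening: 21.5
```

Request:
send_rows(rotation=[[0,0,0],[0,0,0],[0,0,0],[0,0,0],[0,0,0],[0,0,0],[0,0,0],[0,0,0],[0,0,0],[0,0,0]], linear=[[0,0,0],[0,0,0],[0,0,0],[0,0,0],[0,0,0],[0,0,0],[0,0,0],[0,0,0],[0,0,0],[0,0,0]], grip=[0,0,0,0,0,0,0,0,0,0])

```text
t: 6.18
tcp_pos: [478.7, 252.7, 62.0]
ee_rot: [-0.359, 1.541, 0.359]
ft_force: [-1.1, -1.0, -6.4]
opening: 21.1
```

```bash
python3 - <<'E'
from plant import arm
from h import *
s=arm.sense();print({k:v.round(3) for k,v in s.items() if k in("tcp_pos","ee_rot","ft_force","torque")},s["opening"])
f=arm.grab_frame("scene");im=f["color"].copy()
# mallet model: level at dz=30 vs tilt cue
d=np.array([.897,.442]);o=np.array([514.5,270.3])
q0=proj(f,[*(o-161*d),22]);q1=proj(f,[*(o-161*d),52]);print("knob px table/level at +30",q0,q1)
hsv=cv2.cvtColor(im,cv2.COLOR_BGR2HSV);m=((hsv[...,1]>60)&(hsv[...,0]<28)).astype(np.uint8);m[:300]=0;m[420:]=0;m[:,:240]=0;m[:,330:]=0
ys,xs=np.nonzero(m);sel=ys>ys.max()-24;print("knob mask: xmax,ymax",xs.max(),ys.max(),"xc",xs[sel].mean())
cv2.circle(im,tuple(int(v) for v in q1.round()),2,(255,0,255),-1)
cv2.imwrite("pics/scene3.png",cv2.resize(im[220:420,200:420],None,fx=3,fy=3,interpolation=cv2.INTER_CUBIC))
cv2.imwrite("pics/wrist3.png",arm.grab_frame("wrist")["color"])
E
```

```text
{'tcp_pos': array([478.703, 252.66 ,  61.999]), 'ee_rot': array([-0.359,  1.541,  0.359]), 'ft_force': array([-1.063, -0.998, -6.385]), 'torque': array([ 0.004,  0.074, -0.04 ])} 21.144953959676656
knob px table/level at +30 [309.39806048 389.11900963] [309.21651891 377.1607772 ]
knob mask: xmax,ymax 323 392 xc 306.8681506849315
```

View pics/scene3.png

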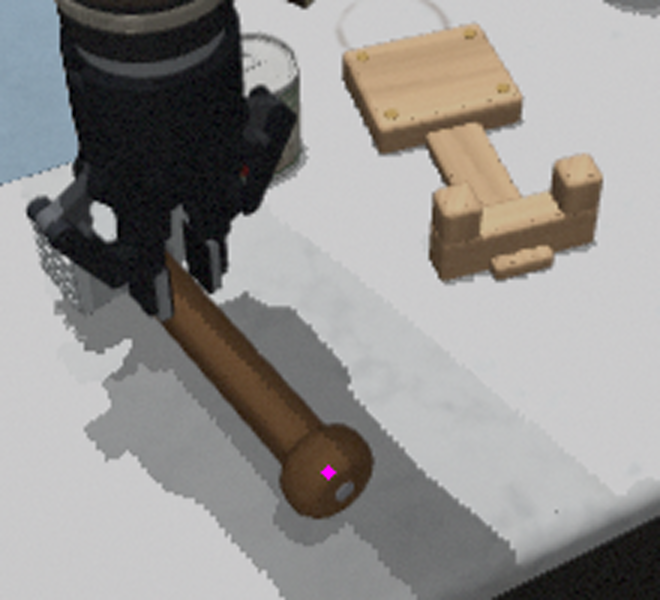

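View pics/wrist3.png

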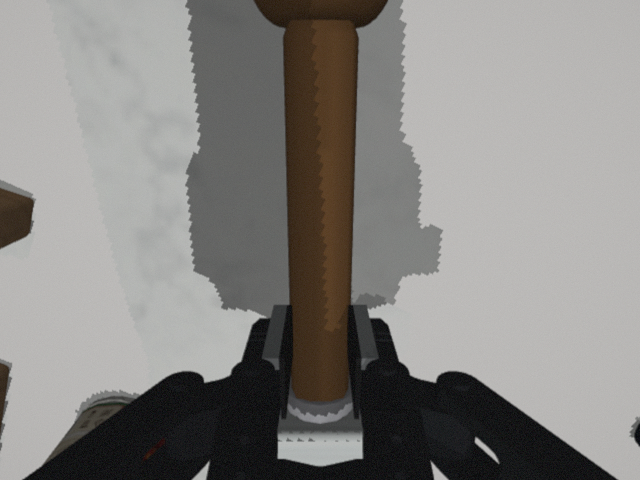

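The mallet hangs level: the knob sits exactly on the level prediction, (326,472) in the crop. The wrist view is unchanged since 12 mm of lift, so it isn't slipping. Now I raise it above the tin (72 mm) and carry it over.

```bash
python3 - <<'E'
from h import *
y=np.radians(116.2);Y=np.array([np.cos(y),np.sin(y),0]);X=np.array([0,0,-1.]);R=Ro.from_matrix(np.c_[X,Y,np.cross(X,Y)])
print(move(np.array([478.7,252.7,132]),R,[589.9,72.4,132],96.8))
E
```

```text
(array([   0. , -210.9,   20.2]), array([0.3386, 0.    , 0.    ]))
```

Request:
send_rows(rotation=[[0,0,0],[0,0,0],[0,0,0],[0,0,0],[0,0,0],[0,0,0],[0,0,0]], linear=[[-6,0,0],[-18,0,0],[-31,0,0],[-44,0,0],[-57,0,0],[-66,0,0],[-70,0,0]], grip=[0,0,0,0,0,0,0])

```text
t: 7.15
tcp_pos: [478.9, 252.8, 132.7]
ee_rot: [-0.358, 1.54, 0.359]
ft_force: [-0.2, 0.8, -6.2]
opening: 21.4
```

Request:
send_rows(rotation=[[0.012,0,0],[0.04,0,0],[0.08,0,0],[0.125,0,0],[0.17,0,0],[0.215,0,0],[0.26,0,0],[0.3,0,0],[0.327,0,0],[0.3386,0,0]], linear=[[0,-7.5,0.7],[0,-25,2.4],[0,-50,4.8],[0,-78,7.5],[0,-106,10.1],[0,-134,12.8],[0,-162,15.5],[0,-187,17.9],[0,-203.5,19.5],[0,-210.9,20.2]], grip=[0,0,0,0,0,0,0,0,0,0])

```text
t: 8.4
tcp_pos: [590.2, 71.1, 131.5]
ee_rot: [-0.091, 1.57, 0.091]
ft_force: [-0.0, 0.4, -7.1]
opening: 21.5
```

Request:
send_rows(rotation=[[0,0,0],[0,0,0]], linear=[[0,0,0],[0,0,0]], grip=[0,0])

```text
t: 8.65
tcp_pos: [589.6, 72.9, 132.0]
ee_rot: [-0.094, 1.569, 0.094]
ft_force: [0.1, 0.7, -5.2]
opening: 21.0
```

```bash
python3 - <<'E'
from plant import arm
from h import *
s=arm.sense();print({k:v.round(3) for k,v in s.items() if k in("tcp_pos","ee_rot","ft_force","torque","joint_positions")},s["opening"])
M=Ro.from_rotvec(s["ee_rot"]).as_matrix();print("jaw",np.degrees(np.arctan2(M[1,1],M[0,1])))
for n in("scene","top","wrist"): cv2.imwrite(f"pics/{n}4.png",arm.grab_frame(n)["color"])
E
```

```text
{'joint_positions': array([ 0.123,  0.272, -0.076,  1.224,  0.   ,  0.003]), 'tcp_pos': array([589.577,  72.906, 131.972]), 'ee_rot': array([-0.094,  1.569,  0.094]), 'ft_force': array([ 0.143,  0.65 , -5.21 ]), 'torque': array([ 0.032,  0.017, -0.009])} 20.98660266587709
jaw 96.84598938224765
```

View pics/scene4.png

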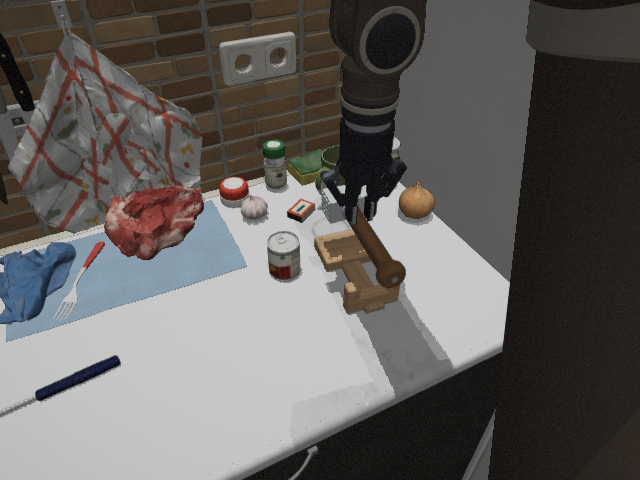

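View pics/wrist4.png

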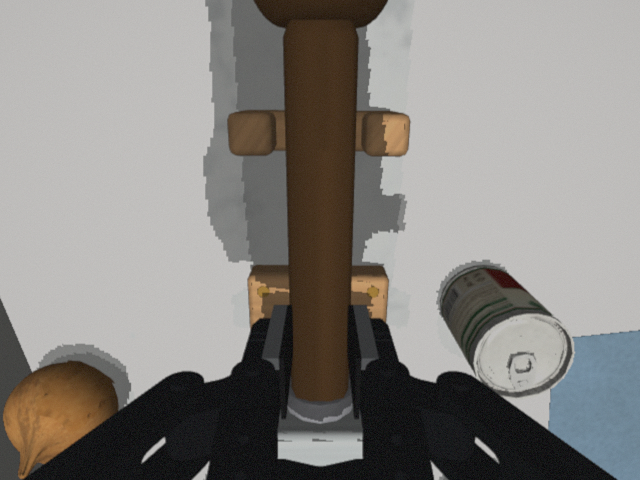

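View pics/top4.png

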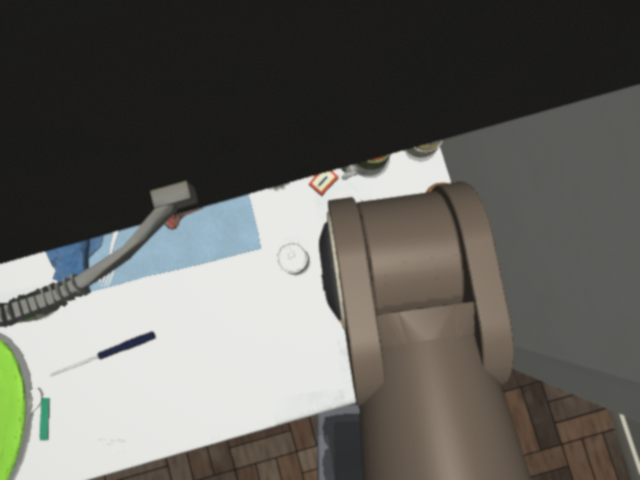

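The wrist view shows the handle (column 321) midway between the prongs (228..410, middle 319), parallel to the rest and over the pad (248..389). The tin and onion haven't moved. I lower the mallet.

Request:
send_rows(rotation=[[0,0,0],[0,0,0],[0,0,0],[0,0,0],[0,0,0],[0,0,0],[0,0,0]], linear=[[6,0,0],[20,0,0],[36,0,0],[52,0,0],[64,0,0],[70,0,0],[70,0,0]], grip=[0,0,0,0,0,0,0])

```text
t: 9.68
tcp_pos: [589.7, 72.3, 61.5]
ee_rot: [-0.093, 1.57, 0.093]
ft_force: [0.7, 0.3, -5.5]
opening: 21.2
```

```bash
python3 - <<'E'
from plant import arm
from h import *
s=arm.sense();print({k:v.round(3) for k,v in s.items() if k in("tcp_pos","ee_rot","ft_force","torque")},s["opening"])
f=arm.grab_frame("scene");im=f["color"]
cv2.imwrite("pics/scene5.png",cv2.resize(im[180:340,280:460],None,fx=3.5,fy=3.5,interpolation=cv2.INTER_CUBIC))
f=arm.grab_frame("wrist");im=f["color"].copy()
d=np.array([.993,.118]);e=np.array([-.118,.993]);o=np.array([629.6,77.1])
for x,y,z in((-18,47,24),(-18,-47,24),(-110,35.5,56),(-110,-35.5,56)):
    q=proj(f,[*(o+x*d+y*e),z]);cv2.circle(im,tuple(int(v) for v in q.round()),4,(255,0,255),-1)
cv2.imwrite("pics/wrist5.png",im)
E
```

```text
{'tcp_pos': array([589.705,  72.288,  61.538]), 'ee_rot': array([-0.093,  1.57 ,  0.093]), 'ft_force': array([ 0.71 ,  0.342, -5.545]), 'torque': array([-0.02 ,  0.11 , -0.029])} 21.202294242084402
```

View pics/scene5.png

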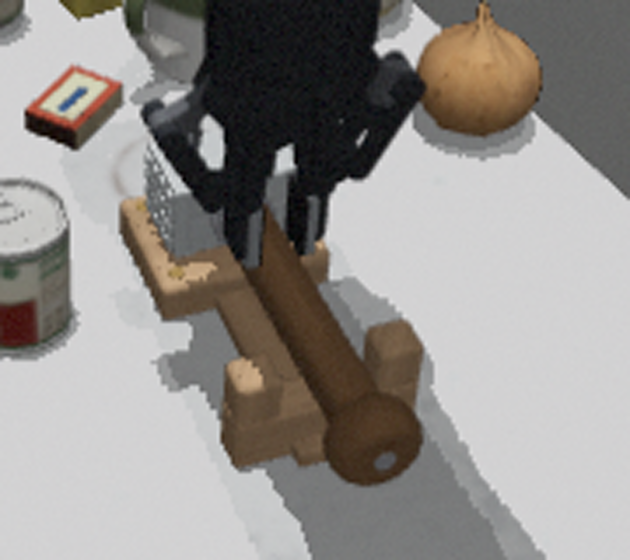

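View pics/wrist5.png

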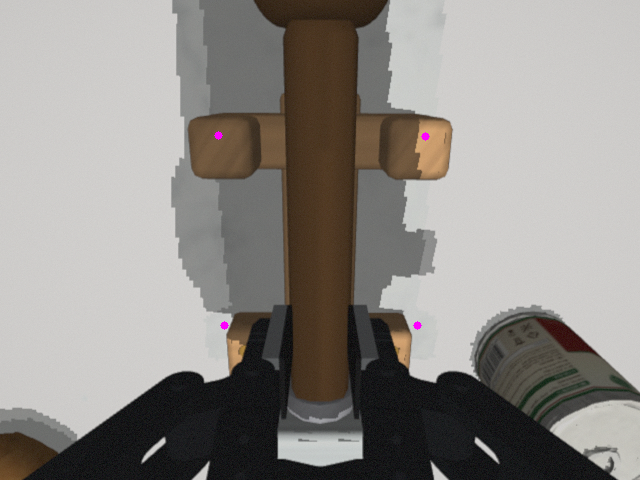

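The pad's rear edge (row ~318, predicted 325) and the prongs (row ~146, predicted 136) agree with my estimate to within about 3 mm, and the handle is between the prongs. I lower it slowly to contact.

Request:
send_rows(rotation=[[0,0,0],[0,0,0],[0,0,0],[0,0,0],[0,0,0],[0,0,0]], linear=[[1.5,0,0],[3,0,0],[4.5,0,0],[5.5,0,0],[5.5,0,0],[5.5,0,0]], grip=[0,0,0,0,0,0])

```text
t: 10.52
tcp_pos: [589.9, 72.4, 56.5]
ee_rot: [-0.093, 1.569, 0.093]
ft_force: [-0.8, 0.4, -6.1]
opening: 21.6
```

Request:
send_rows(rotation=[[0,0,0],[0,0,0],[0,0,0]], linear=[[0.7,0,0],[1.2,0,0],[1.2,0,0]], grip=[0,0,0])

```text
t: 10.9
tcp_pos: [589.8, 72.3, 55.6]
ee_rot: [-0.093, 1.569, 0.093]
ft_force: [-2.2, -0.5, -1.1]
opening: 21.3
```

Contact has begun: the load dropped from about −6 N to −1 N. I press another 0.5 mm and check before letting go.

Request:
send_rows(rotation=[[0,0,0],[0,0,0]], linear=[[0.5,0,0],[0.5,0,0]], grip=[0,0])

```text
t: 11.15
tcp_pos: [589.9, 72.3, 55.6]
ee_rot: [-0.093, 1.568, 0.093]
ft_force: [-5.0, -1.1, 4.7]
opening: 20.9
```

```bash
python3 - <<'E'
from plant import arm
from h import *
s=arm.sense();print({k:v.round(3) for k,v in s.items() if k in("tcp_pos","ee_rot","ft_force","torque")},s["opening"])
f=arm.grab_frame("scene");im=f["color"]
cv2.imwrite("pics/scene6.png",cv2.resize(im[180:340,280:460],None,fx=3.5,fy=3.5,interpolation=cv2.INTER_CUBIC))
E
```

```text
{'tcp_pos': array([589.9  ,  72.335,  55.59 ]), 'ee_rot': array([-0.093,  1.568,  0.093]), 'ft_force': array([-4.998, -1.125,  4.724]), 'torque': array([-0.169,  1.074, -0.006])} 20.85352305752369
```

View pics/scene6.png

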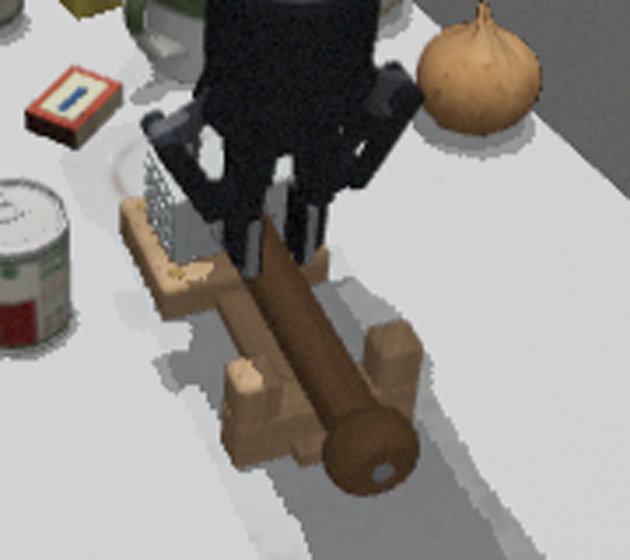

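The head is on the pad and the handle down in the fork. The seated TCP height is 55.6 mm against 55.5 predicted. I release it.

Request:
send_rows(rotation=[[0,0,0],[0,0,0],[0,0,0],[0,0,0],[0,0,0],[0,0,0],[0,0,0]], linear=[[0,0,0],[0,0,0],[0,0,0],[0,0,0],[0,0,0],[0,0,0],[0,0,0]], grip=[0.4,0.6,0.8,1,1,1,1])

```text
t: 12.08
tcp_pos: [589.9, 72.3, 54.8]
ee_rot: [-0.093, 1.569, 0.093]
ft_force: [1.0, 0.3, 0.0]
opening: 85.3
```

Request:
send_rows(rotation=[[0,0,0],[0,0,0],[0,0,0],[0,0,0],[0,0,0],[0,0,0],[0,0,0],[0,0,0],[0,0,0]], linear=[[-5,0,0],[-15,0,0],[-30,0,0],[-50,0,0],[-75,0,0],[-100,0,0],[-120,0,0],[-130,0,0],[-130,0,0]], grip=[1,1,1,1,1,1,1,1,1])

```text
t: 13.2
tcp_pos: [590.4, 72.4, 185.8]
ee_rot: [-0.093, 1.567, 0.093]
ft_force: [-0.5, 0.2, -0.0]
opening: 85.4
```

```bash
python3 - <<'E'
from plant import arm
from h import *
s=arm.sense();print({k:v.round(3) for k,v in s.items() if k in("tcp_pos","ee_rot","ft_force","torque")},s["opening"])
f=arm.grab_frame("scene");im=f["color"]
cv2.imwrite("pics/scene7.png",cv2.resize(im[180:340,240:460],None,fx=3.5,fy=3.5,interpolation=cv2.INTER_CUBIC))
cv2.imwrite("pics/wrist7.png",arm.grab_frame("wrist")["color"])
E
```

```text
{'tcp_pos': array([590.374,  72.388, 185.823]), 'ee_rot': array([-0.093,  1.567,  0.093]), 'ft_force': array([-0.473,  0.181, -0.006]), 'torque': array([ 0.029,  0.057, -0.039])} 85.39981312425117
```

View pics/scene7.png

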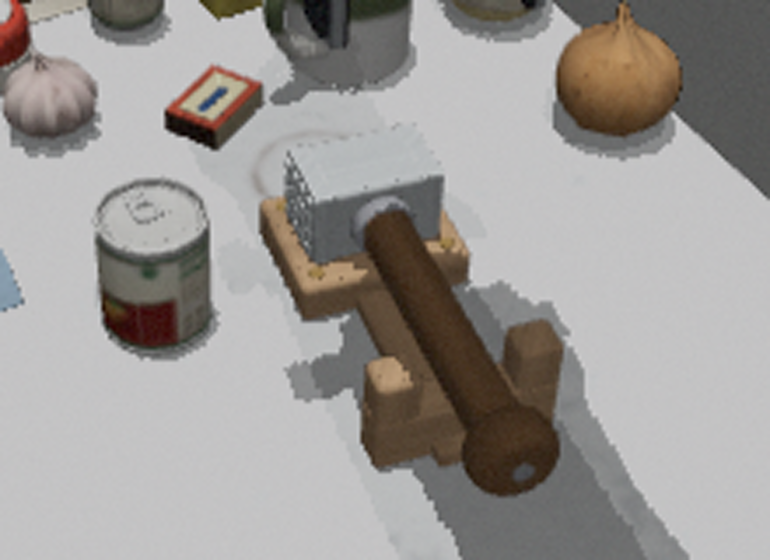

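View pics/wrist7.png

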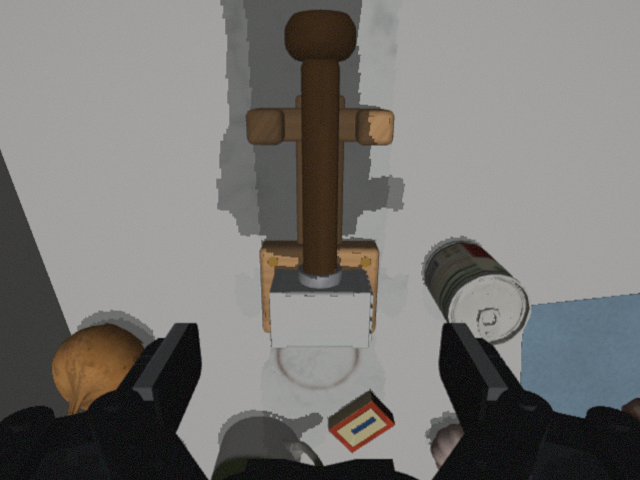

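The mallet lies in the rest, parallel to it. Before handing in I check the numbers from both views: scene head-top corners (285,150), (408,124), (443,178) and (312,207), plus the wrist view.

```bash
python3 - <<'E'
from plant import arm
from h import *
f=arm.grab_frame("scene");w=arm.grab_frame("wrist")
d=np.array([.993,.118]);o=np.array([629.6,77.1])
A=np.array([ray(f,x/3.5+240,y/3.5+180,68)[:2] for x,y in[(285,150),(408,124),(443,178),(312,207)]])
B=np.array([ray(w,x,y,68)[:2] for x,y in[(272,290),(369,292),(369,347),(274,347)]])
for n,X in(("scene",A),("wrist",B)):
    c=X.mean(0);print(n,X.round(0).tolist(),"origin est",(c-22*d).round(1),"err along/across",((c-22*d-o)@d).round(1),((c-22*d-o)@[-d[1],d[0]]).round(1))
k=ray(w,320,36,46)[:2];print("knob centre in rest frame (exp -161,0)",((k-o)@d).round(1),((k-o)@[-d[1],d[0]]).round(1))
for n,c in(("pad wrist",[ray(w,x,y,24)[:2] for x,y in[(262,241),(378,241)]]),("prongs wrist",[ray(w,x,y,56)[:2] for x,y in[(266,125),(375,125)]])):
    m=np.mean(c,0)-o;print(n,(m@d).round(1),(m@[-d[1],d[0]]).round(1))
print(proj(f,[*(o+22*d),68]))
E
```

```text
scene [[667.0, 118.0], [675.0, 50.0], [629.0, 44.0], [621.0, 114.0]] origin est [626.2  78.9] err along/across -3.1 2.1
wrist [[633.0, 45.0], [627.0, 110.0], [669.0, 117.0], [677.0, 50.0]] origin est [629.4  77.6] err along/across -0.1 0.5
knob centre in rest frame (exp -161,0) -158.8 -0.4
pad wrist -20.7 -0.2
prongs wrist -107.4 -0.1
[344.0087542  225.57385001]
```

The checks agree: the origin is within about 3 mm of its place, and the axis is within about 1° of the rest's. The arm is 130 mm clear, so I hand in.

```bash
python3 - <<'E'
from plant import arm
print(arm.job_done()); print(arm.sense()["t"])
E
```

```text
the job is handed in; nothing more can be done
None
the job is handed in; nothing more can be done
```

The mallet is lying in the wooden rest, head on the pad and handle down in the fork. The job was handed in at about 13 s of the 48 s allowed, and no verdict was reported.

- **Trial lift:** I gripped the handle at about x = −40 mm and lifted it 3 cm. I held it still for over 1 s. It hung level, with the knob on its predicted pixel and a wrist moment of 0.08 N·m or less.
- **Carry and placing:** I carried it at about 100 mm, above the tin, and lowered it slowly until it touched. I let go only once the rest was taking its weight.
- **Last checks:** Measured positions put the mallet's origin 0 to 3 mm along and 0.5 to 2 mm across from its place, with its axis within about 1° of the rest's. The scene view gave an offset of −3.1 mm along and +2.1 mm across, and the wrist view −0.1 mm and +0.5 mm. The difference between them is about the 2 mm calibration error.
- **Surroundings:** The wrist force was near zero with the arm 130 mm clear. By eye in the pictures, the onion and tin had not moved. I did not measure them or the fridge clearance. No check failed.

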